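# Square up the tacked post and hold it

### The arm

A 6-joint arm with a two-finger parallel gripper is mounted at the origin on the work surface. World frame = base frame: x ahead of the robot, y to its left, z up, the work surface at z = 0. Lengths are in mm, angles in rad, forces in N, time in s.
With the tool pointing down it reaches from about 275 to 1000 mm from the base axis. Payload 8.4 kg.
Tool frame: the origin (TCP) lies on the centre line of the jaws, within the pads' length; the fingertips stand r.tip_reach ahead of it and the grasp point (between the pads) lies 3 mm ahead of it (r.tip_reach is the distance from the TCP to the fingertips, in mm); z points along the fingers, y is the direction in which the jaws open and shut (so a half turn about z gives the same grasp; the last joint's range is limited). The gripper opens to 85 mm and grips with 20 to 120 N. Pads are 22 mm wide; open, the fingers measure 114 mm over their backs; the gripper's body (76 mm by 85 mm) begins 54 mm behind the grasp point. The pads swing forward as they close: fully open they stand 13 mm farther back than shut.
Start: joints at [-1.314, 0.353, 1.633, -0, 1.155, -0.002], TCP at [159.949, -604.189, 253.281] pointing down, gripper open.
Joint ranges: [-2.63, 2.63], [-0.92, 2.1], [0.06, 2.66], [-1.3, 4.44], [0, 2.69], [-3.02, 3.02]. Speed limits (rad/s): [2.22, 2.22, 2.79, 3.14, 3.14, 3.14].

### API

Orientations are given as [roll, pitch, yaw] about the fixed x, y, z axes, in that order (R = Rz(yaw) Ry(pitch) Rx(roll)).
In Python, from rig import sense, optics, r, nets gives the robot as it stands. The module is installed in compiled form; this text tells all that it offers.
- The arm moves only by the tool carry_out, never from a script. Its argument "increments" is a list that holds one entry, the list of rows, each a list of 6 numbers: the shift along the tool's x, y, z normalised to -1 to 1, where 1 is 40 cm, then the turn, a rotation vector about the tool's x, y, z normalised to -1 to 1, where 1 is 60 degrees. A call has 1 to 5 rows; each row is the pose to reach, as a shift and turn from the pose commanded when the call began, along the tool's axes at that moment; what a row does not reach only later rows make up. A row lasts 1/12 s, in which the tool goes at most 41.7 mm and 7.16 degrees, less where a joint would pass 70% of its speed; a pose out of reach is approached as far as the arm can. A call with a number of a shift or a turn outside -1 to 1 is refused whole. A call with a gripper value outside its range is refused whole. "hand" is the closure, from 0 (fully open) to 1 (shut), set as the call begins (left out, the last holds). The fingers move at their own pace and stop on an object; "squeeze" is the grip in N (left out, the last holds). Time passes only in rows, so rows that repeat a pose let the fingers close. It gives the time, the measured TCP pose, the force and the opening at its end, in the units of the state.
- sense(): the state, without advancing time (a new reading comes with each control period).
- optics.grab_frame(name): name is "side" or "top" or "wrist"; returns a dict with "img" (400x640x3 uint8, red, green, blue), "range_z" (400x640 float32, mm along the optical axis (not along the pixel's ray), 0 where there is no reading), "fov_y" (degrees; the focal length in pixels is half the picture's height over the tangent of half this angle, whatever the lens; pixels are square), "cx", "cy" (the principal point, pixels), "k1" (the pictures are not rectified: a ray, as slopes to the right and down, at radius r is drawn at 1 + k1 r^2 times it, then the intrinsics apply), "R" (3x3) and "t" (3): a world point X has camera coordinates R X + t. Camera axes: x right, y down, z forward; pixel columns grow to the right and rows downward; lengths in mm; the calibration is good to about 2 mm. A picture is of the moment at which its call begins.
- r.sign_off(): hands the job in, once; it reports no verdict.
Trained networks look in the newest picture that a camera, given by its name, has taken for a name from the list of things; names that differ only in an ending like _2 or _b are one class to them, and where a whole thing is asked for, a point or a joint stands for the part that bears it (a point fixed in the world has none). Each returns a list of dicts, best first, with "confidence" (0 to 1); they miss things now and then, are a little off and sometimes report something else, mostly with a low value. They report only what shows in the picture. A call takes as long as a camera call. They do not tell look-alikes from the thing itself.
- nets.trace(target, camera): "mask" (400x640 bool, what is visible of it).
- nets.tip_of(target, camera): "point" ([x, y, z] in mm, in world coordinates, good to about 4 mm: a listed point, or the origin of a listed thing).
The state is a dict: "clock": time; "qpos": joint angles; "qvel": joint speeds; "joint_efforts": joint torques, N m; "eef_pos": TCP position; "tcp_rot": TCP orientation; "contact_force": force on the tool from outside, world axes, zero at the start; "wrist_torque": the same for the moment, N m; "opening": opening from 0.0 (shut) to 1.0 (fully open).
Only numpy, scipy, OpenCV 4.12 (cv2) and the standard library are available. Lean on these libraries where they do the work, as an engineer would, in place of code of your own. Each camera call takes 0.05 s, during which the arm holds its last target.

### The job

The upright post on the model's steel deck plate is only tacked at its foot and leans in over the deck. Pick up the standing aluminium L-shaped square, set its foot flat on the deck and push it, lined up with the deck, into the corner at the post's foot until the post stands plumb, with the foot flat on the deck and the upright leg flush against the post. Finish while still gripping the square and pressing it firmly both down and against the post, and leave the other things on the bench undisturbed.

Things in the scene. Friction and masses are not known exactly. Their poses are not given: they have to be found in the camera images.
- square: Bare aluminium L-shaped assembly square, 25 mm thick, about 0.4 kg, standing upright on its foot on the bench. Foot: 120 mm long (its x), 25 mm wide (its y), 30 mm high. Upright leg: 30 mm wide (x from +30 to +60 mm), 25 mm thick, its top 140 mm above the underside; it rises from the +x end of the foot. Origin: centre of the foot's underside; z up; +x points from the foot's free end to the upright leg, whose outer face (x = +60 mm) goes against the post.
- square_heel (a point): Outer corner of the square: middle of the bottom edge of the upright leg's outer face (60 mm from the square's origin along its +x). Axes as the square's.
- square_grip (a point): Middle of the upright leg (15 mm in from its outer face), 118 mm above the square's underside: a good place to grip from above, pinching the 25 mm thickness (fingers closing along the square's y). Axes as the square's.
- plate: Steel deck plate, 200 x 140 x 8 mm, fixed on a plywood build board (260 x 180 x 12 mm); its top is 20 mm above the bench; a thin guard rail 35 mm high runs along its edge behind the post. Origin: centre of its underside, 12 mm above the bench; z up; +x points along its 200 mm length towards the end with the post.
- corner (a point): The inside corner: on the plate's top, the line where the foot of the post's inner face (the face towards the plate's middle) meets the plate, at the middle of the post's width; 65 mm from the plate's centre along its +x. Axes as the plate's. The square's heel belongs here, square +x along plate +x.
- post (a joint): Lean of the dark steel post, a flat bar 40 mm wide (plate y), 12 mm thick (plate x), 90 mm high above the plate: 0 rad is plumb, positive leans in over the deck (towards plate -x). It bends at its foot, about 2 N at its top moves it, and it stays where left; a fixed 77 mm high bracket behind stops it at plumb. A square slid along the deck meets the post's top first and straightens it.
- post_top (a point): Top edge of the post's inner face, middle of its width, 90 mm above the plate when plumb.
- wheel: Bystander: white plastic track wheel, 64 mm across, 22 mm high, lying flat. Origin: centre of its underside.
- spool: Bystander: grey wire spool, 60 mm across, 45 mm high, standing. Origin: centre of its underside.
- bar: Bystander: straight aluminium offcut 110 x 25 x 25 mm, lying along its x. Origin: centre of its underside.
- oil: Bystander: white plastic bottle, 48 mm across, 120 mm high, standing. Origin: centre of its underside.
Not all that is in view belongs to the job. Several things have the shape of the square; the one meant has the colours described above.

How it is judged (in metres and radians):
At the end, for the whole second after the job is handed in: Fingers still hold the square, at rest, pressing over 6 N on the deck and over 2 N on the post; its heel within 4 mm of the corner line and 3 mm of the deck, square and post within 1.5 degrees of plumb, square in line with the deck within 5 degrees (contact force between square and plate above 6 N and contact force between square and post above 2 N and contact force between the fingers and square above 3 N and value of joint post below 0.026 rad and angle between square's own z axis and vertical below 0.026 rad and angle between the x axis of square and the x axis of plate, either way round below 0.09 rad and x of square_heel in the frame of corner between -0.004 and 0.004 m and z of square_heel in the frame of corner below 0.003 m and linear speed of square below 0.02 m/s); the arm keeps its last pose, push and grip.
It fails at once if a bystander (wheel, spool, bar or bottle) was disturbed (distance of any of wheel, spool, bar, oil from where it was at the start of the episode above 0.02 m).
It also fails if it takes over 40 s, if anything falls off the work surface, if the arm or the gripper's body presses on something with over 40 N, if the wrist force passes 120 N, or if a joint passes its speed limit or range.

## Working session

There is one attempt and no reset: what is moved stays moved. The work goes in short steps, Python scripts to look and compute and a tool call to move; the robot and the scene stay as the last step left them, time stands still between calls to the robot, and variables do not carry over. Pictures are saved under pics/ and viewed, and the job is handed in when it is done.

Besides the shell and the picture viewer there is one more tool, called after "Request:" by a JSON object that holds its "op" and its "data". carry_out: Moves the arm, as the interface text tells. Its arguments: {"type":"object","properties":{"increments":{"type":"array","items":{"type":"array","items":{"type":"array","items":{"type":"number","minimum":-1,"maximum":1}}}},"hand":{"type":"number"},"squeeze":{"type":"number"}},"required":["increments"]}

```bash
mkdir -p pics; ls; cat > h.py <<'E'
from rig import sense, optics, r, nets
import numpy as np, cv2
def grab(c,name):
    f=optics.grab_frame(c); cv2.imwrite(f'pics/{name}.png',f['img'][:,:,::-1]); np.savez(f'{name}.npz',**f); return f
def pts(f):
    h,w=f['range_z'].shape; fl=h/2/np.tan(np.radians(f['fov_y'])/2)
    K=np.array([[fl,0,f['cx']],[0,fl,f['cy']],[0,0,1]],float)
    u,v=np.meshgrid(np.arange(w),np.arange(h))
    p=cv2.undistortPoints(np.stack([u,v],-1).reshape(-1,1,2).astype(float),K,np.array([f['k1'],0,0,0,0],float)).reshape(h,w,2)
    z=f['range_z'][...,None]; X=np.concatenate([p*z,z],-1)
    W=(X-f['t'])@np.asarray(f['R']); W[f['range_z']<=0]=np.nan
    return W
E
python3 - <<'E'
from h import *
print(sense()['eef_pos'],sense()['tcp_rot'],r.tip_reach)
for c in('side','top','wrist'):
    f=grab(c,c+'0'); print(c,f['t'],f['R'],f['k1'])
    for n in ('square','square_heel','square_grip','corner','post_top','plate','wheel','spool','bar','oil'):
        print(n,[(np.round(d['point']).tolist(),round(d['confidence'],2)) for d in nets.tip_of(n,c)])
E
```

```text
pics
[ 159.83564283 -603.76300501  252.54029141] [-3.14019557e+00 -5.34133138e-06  2.58765075e-01] 22.0
side [403.94828005 270.60948671 976.46930162] [[-0.71555845 -0.69850503 -0.00817501]
 [-0.37713613  0.39614139 -0.83716208]
 [ 0.58800038 -0.5959553  -0.5468938 ]] -0.09032010001514071
square [([698.0, -293.0, -1.0], 0.84), ([545.0, -264.0, 2.0], 0.57)]
square_heel [([680.0, -238.0, 0.0], 0.6), ([575.0, -207.0, 3.0], 0.59)]
square_grip [([684.0, -257.0, 118.0], 0.95), ([571.0, -222.0, 116.0], 0.82)]
corner [([554.0, 182.0, 17.0], 0.82)]
post_top [([550.0, 160.0, 108.0], 0.59), ([540.0, -409.0, -3.0], 0.23)]
plate [([535.0, 116.0, 14.0], 0.68), ([549.0, 161.0, 108.0], 0.32)]
wheel [([541.0, -408.0, -2.0], 0.72)]
spool [([723.0, -148.0, -0.0], 0.65)]
bar []
oil [([391.0, 467.0, 2.0], 0.92)]
top [  18.80885002  551.31329751 1251.31531489] [[-8.00069599e-03 -9.99967611e-01  8.75273856e-04]
 [-9.96170942e-01  7.89410668e-03 -8.70697302e-02]
 [ 8.70600006e-02 -1.56854082e-03 -9.96201835e-01]] 0.007371127757805029
square [([694.0, -297.0, 1.0], 0.79), ([545.0, -264.0, -2.0], 0.69)]
square_heel [([574.0, -210.0, -1.0], 0.82), ([681.0, -234.0, 0.0], 0.78), ([572.0, -226.0, 116.0], 0.62)]
square_grip [([685.0, -252.0, 117.0], 0.95), ([573.0, -227.0, 119.0], 0.78)]
corner [([554.0, 177.0, 20.0], 0.94)]
post_top [([548.0, 166.0, 108.0], 0.43)]
plate [([535.0, 113.0, 10.0], 0.72)]
wheel [([538.0, -409.0, -2.0], 0.87), ([533.0, 111.0, 8.0], 0.52), ([570.0, -226.0, 117.0], 0.33)]
spool [([719.0, -145.0, 3.0], 0.62)]
bar [([374.0, -416.0, 3.0], 0.85)]
oil [([396.0, 468.0, 1.0], 0.52)]
wrist [-625.54881115  -41.57149782  382.52482937] [[ 2.54994749e-01 -9.66942178e-01 -7.09054359e-04]
 [-9.14747096e-01 -2.41467790e-01  3.23930637e-01]
 [-3.13393409e-01 -8.19520061e-02 -9.46080567e-01]] -0.0068783999838627225
square []
square_heel []
square_grip []
corner []
post_top []
plate []
wheel []
spool []
bar []
oil []
```

View pics/side0.png

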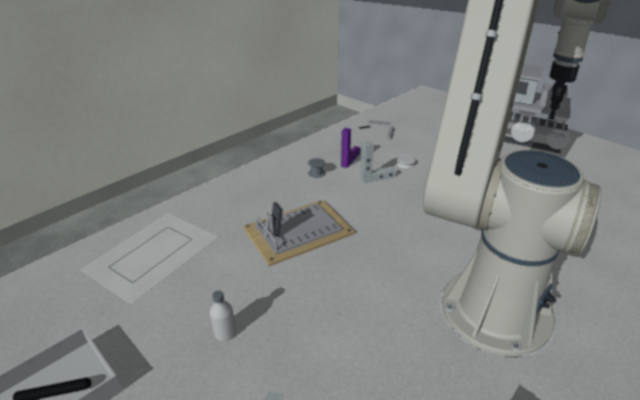

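View pics/top0.png

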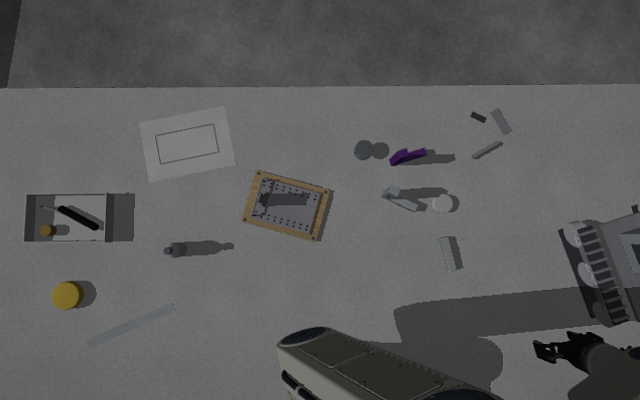

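View pics/wrist0.png

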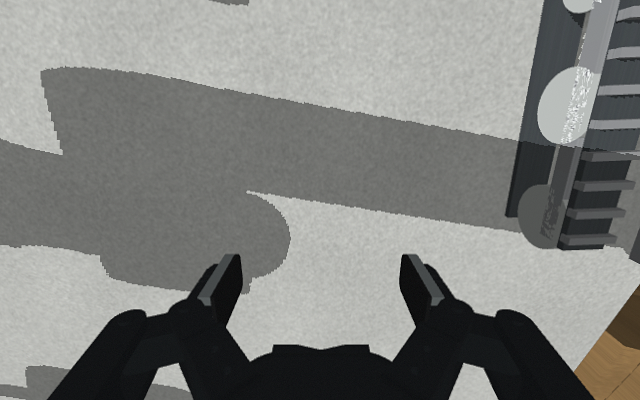

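The side view shows the aluminium square at about (372,165), with the purple look-alike behind it at (348,148). The plate is at about (300,228). In the top view the square is at (400,197) and the plate at (288,205). Next I fit both from depth.

```bash
cat > fit.py <<'E'
from h import *
def load(n): return dict(np.load(n+'.npz'))
def inreg(W,c,rad,z0,z1):
    P=W.reshape(-1,3); P=P[~np.isnan(P[:,0])]
    return P[(np.hypot(P[:,0]-c[0],P[:,1]-c[1])<rad)&(P[:,2]>z0)&(P[:,2]<z1)]
def rect(P): 
    (c,s,a)=cv2.minAreaRect(P[:,:2].astype(np.float32)); return np.round(c,1),np.round(s,1),round(a,1)
E
python3 - <<'E'
from fit import *
for c in('top0','side0'):
    W=pts(load(c))
    print(c)
    for z0,z1 in((8,40),(40,100),(125,150)):
        P=inreg(W,(555,-245),85,z0,z1); P=P[(P[:,0]<625)]
        print('sq',z0,len(P),rect(P) if len(P)>3 else '',np.median(P,0).round(1), np.percentile(P[:,2],[5,50,95]).round(1))
    for z0,z1 in((6,16),(16,24),(50,120),(105,120)):
        P=inreg(W,(535,113),190,z0,z1)
        print('pl',z0,len(P),rect(P),np.median(P,0).round(1))
    P=inreg(W,(450,0),60,-20,20); print('table',np.median(P,0))
f=load('top0'); cv2.imwrite('pics/topz.png',cv2.resize(f['img'][160:250,230:460,::-1],None,fx=3.4,fy=3.4,interpolation=cv2.INTER_CUBIC))
f=load('side0'); cv2.imwrite('pics/sidez.png',cv2.resize(f['img'][120:270,230:420,::-1],None,fx=4,fy=4,interpolation=cv2.INTER_CUBIC))
E
```

```text
top0
sq 8 237 (array([ 563. , -268.3]), array([122. ,  54.6]), 63.3) [ 542.  -274.2   28.8] [14.5 28.8 33.5]
sq 40 46 (array([ 565.6, -213.9]), array([36.9, 18. ]), 24.5) [ 561.9 -212.8   75.7] [48.  75.7 99.3]
sq 125 91 (array([ 569.9, -222.5]), array([30.1, 25.6]), 61.6) [ 569.3 -222.4  139. ] [133.4 139.  142.7]
pl 6 1765 (array([518.1, 119. ]), array([371.4, 307.2]), 70.2) [531.7 107.9  11.8]
pl 16 2154 (array([535.9, 114.2]), array([258.1, 175.6]), 74.3) [532.2 107.   19.7]
pl 50 116 (array([557.1, 183.7]), array([ 45.8, 114.4]), 73.4) [555.1 186.2  89.6]
pl 105 46 (array([551.9, 167.4]), array([12., 39.]), 72.4) [551.2 168.2 108.5]
table [449.04421346  -1.78755635   1.70614594]
side0
sq 8 316 (array([ 546.6, -262.2]), array([123.9,  34.9]), 62.2) [ 541.5 -257.6   25. ] [10.1 25.  33.4]
sq 40 191 (array([ 562.3, -214.7]), array([37.9, 23.5]), 29.9) [ 559.2 -212.8   69.1] [42.3 69.1 97.2]
sq 125 78 (array([ 566.5, -220.5]), array([30.4, 30. ]), 64.5) [ 563.1 -217.3  136.3] [126.3 136.3 139.4]
pl 6 1609 (array([531.3, 113.6]), array([261.6, 184.9]), 73.6) [491.6 157.4  10.5]
pl 16 1835 (array([535.2, 124.4]), array([223. , 144.1]), 74.2) [519.2 106.3  18.3]
pl 50 333 (array([563. , 181.8]), array([46.7, 68.1]), 78.7) [544.5 178.3  80. ]
pl 105 37 (array([546.8, 166.4]), array([10.8, 40.3]), 72.7) [546.5 166.9 106.9]
table [ 4.43185790e+02  4.03699572e+00 -7.34207706e-02]
```

View pics/topz.png

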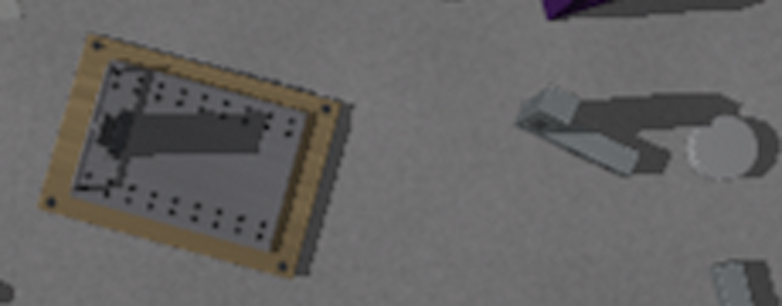

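View pics/sidez.png

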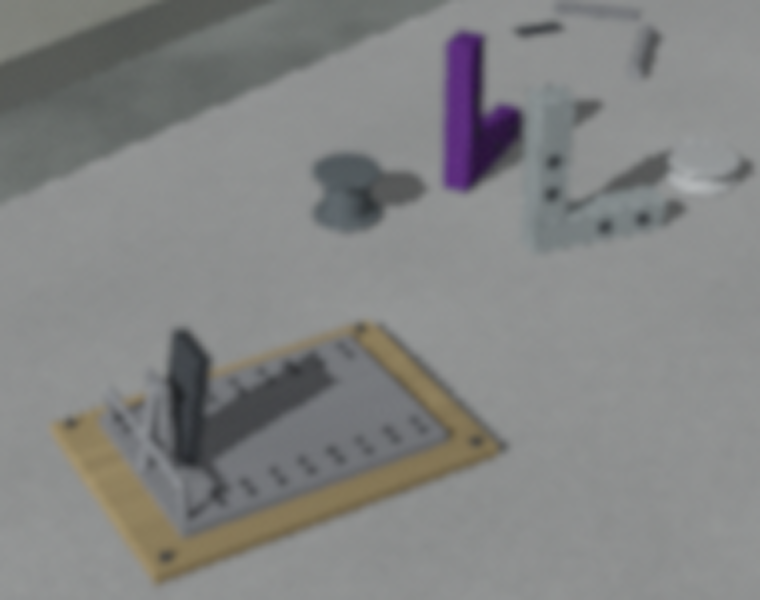

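```bash
cat > mv.py <<'E'
import sys
from h import *
from scipy.spatial.transform import Rotation as Ro
s=sense(); R=Ro.from_euler('xyz',s['tcp_rot'])
a=[float(v) for v in sys.argv[1:]]
T=Ro.from_euler('xyz',[np.pi,0,np.radians(a[3])])
d=R.inv().apply(np.array(a[:3])-s['eef_pos'])/400
w=(R.inv()*T).as_rotvec(degrees=True)/60
print('t',s['clock'],'pos',np.round(s['eef_pos'],1),'rpy',np.round(np.degrees(s['tcp_rot']),2),'F',np.round(s['contact_force'],1),'open',s['opening'])
print(np.round(np.r_[d,w],4).tolist())
E
python3 mv.py 568 -221 270 62.5
```

```text
t 1.65 pos [ 160.  -604.2  253.3] rpy [180.    -0.    14.83] F [ 0.1 -0.5  0.3] open 0.9968637092176298
[1.2313, -0.665, -0.0418, 0.0, -0.0, -0.7945]
```

Request:
{"op": "carry_out", "data": {"increments": [[[0.83, -0.45, -0.03, 0, 0, -0.55], [0.83, -0.45, -0.03, 0, 0, -0.55], [0.83, -0.45, -0.03, 0, 0, -0.55], [0.83, -0.45, -0.03, 0, 0, -0.55], [0.83, -0.45, -0.03, 0, 0, -0.55]]], "hand": 0, "squeeze": 90}}

```text
clock: 2.07
eef_pos: [312.5, -460.0, 260.1]
tcp_rot: [3.141, 0.0, 0.841]
contact_force: [0.7, -0.5, 0.1]
opening: 1.001
```

```bash
python3 mv.py 568 -221 270 62.5
```

```text
t 2.0667 pos [ 312.5 -460.   260.1] rpy [179.98   0.    48.19] F [ 0.7 -0.5  0.1] open 1.0013499387225286
[0.8712, 0.0777, -0.0247, 0.0004, 0.0001, -0.2386]
```

Request:
{"op": "carry_out", "data": {"increments": [[[0.871, 0.078, -0.024, 0, 0, -0.24], [0.871, 0.078, -0.024, 0, 0, -0.24], [0.871, 0.078, -0.024, 0, 0, -0.24], [0.871, 0.078, -0.024, 0, 0, -0.24], [0.871, 0.078, -0.024, 0, 0, -0.24]]]}}

```text
clock: 2.48
eef_pos: [465.8, -318.5, 266.0]
tcp_rot: [3.141, 0.0, 1.086]
contact_force: [0.6, 0.0, 0.2]
opening: 0.996
```

```bash
python3 mv.py 568 -221 270 62.5
```

```text
t 2.4833 pos [ 465.8 -318.5  266. ] rpy [1.7997e+02 1.0000e-02 6.2230e+01] F [0.6 0.  0.2] open 0.9962917344925081
[0.3348, 0.1125, -0.0101, 0.0005, 0.0001, -0.0045]
```

Request:
{"op": "carry_out", "data": {"increments": [[[0.335, 0.112, -0.01, 0, 0, -0.004], [0.335, 0.112, -0.01, 0, 0, -0.004], [0.335, 0.112, -0.01, 0, 0, -0.004], [0.335, 0.112, -0.01, 0, 0, -0.004], [0.335, 0.112, -0.01, 0, 0, -0.004]]]}}

```text
clock: 2.9
eef_pos: [569.1, -219.8, 269.6]
tcp_rot: [3.141, -0.001, 1.094]
contact_force: [-1.2, 0.0, -0.7]
opening: 1.001
```

```bash
python3 - <<'E'
from fit import *
f=grab('wrist','wrist1'); W=pts(f)
for z0,z1 in((8,25),(25,34),(132,148)):
    P=inreg(W,(555,-245),85,z0,z1); P=P[P[:,0]<630]
    if len(P)>5: print(z0,len(P),rect(P),np.median(P,0).round(1))
P=inreg(W,(490,-220),20,-20,20); print(np.median(P,0))
E
python3 mv.py 568 -221 200 62.5
```

```text
8 47 (array([ 575.7, -210.3]), array([ 1.7, 24.6]), 66.1) [ 575.9 -210.1   17.3]
25 515 (array([ 549. , -263.4]), array([120. ,  23.7]), 63.3) [ 533.4 -295.3   31. ]
132 825 (array([ 569.3, -223.1]), array([30.2, 24.2]), 62.9) [ 570.  -222.   140.9]
[ 490.08958091 -219.73874872    1.09039608]
t 2.95 pos [ 567.4 -221.3  269.4] rpy [-1.7999e+02  1.0000e-02  6.2640e+01] F [-0.7 -0.3  0.6] open 0.9982145808262605
[0.0014, 0.001, 0.1735, -0.0002, 0.0002, 0.0023]
```

View pics/wrist1.png

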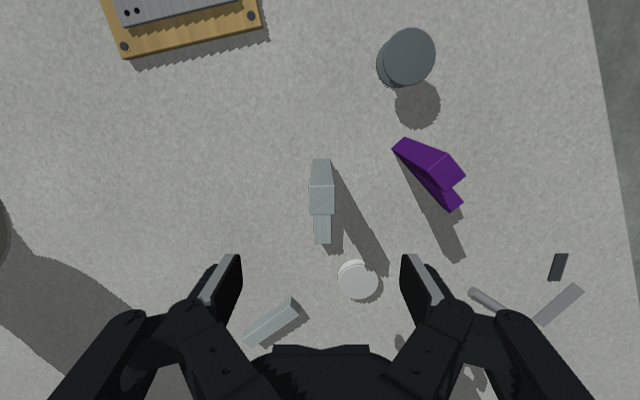

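Request:
{"op": "carry_out", "data": {"increments": [[[0.0, 0.004, 0.1, 0, 0, -0.003], [0.0, 0.004, 0.2, 0, 0, -0.003], [0.0, 0.004, 0.28, 0, 0, -0.003], [0.0, 0.004, 0.28, 0, 0, -0.003]]]}}

```text
clock: 3.28
eef_pos: [562.9, -223.1, 151.4]
tcp_rot: [-3.131, 0.002, 1.092]
contact_force: [-1.0, 0.8, -1.1]
opening: 0.996
```

```bash
python3 mv.py 569.2 -222.5 121 62.8
```

```text
t 3.2833 pos [ 562.9 -223.1  151.4] rpy [-1.7939e+02  9.0000e-02  6.2580e+01] F [-1.   0.8 -1.1] open 0.9963940033146895
[0.0086, 0.0142, 0.0759, -0.0101, 0.0015, -0.0037]
```

Request:
{"op": "carry_out", "data": {"increments": [[[0, 0, 0, 0, 0, 0], [0, 0, 0, 0, 0, 0]]]}}

```text
clock: 3.45
eef_pos: [568.4, -224.5, 159.5]
tcp_rot: [3.14, 0.0, 1.092]
contact_force: [-0.4, 1.1, -0.1]
opening: 0.997
```

```bash
python3 mv.py 569.2 -222.5 121 62.8
```

```text
t 3.45 pos [ 568.4 -224.5  159.5] rpy [179.9    0.    62.59] F [-0.4  1.1 -0.1] open 0.9973038641497297
[0.0053, -0.0007, 0.0962, 0.0017, 0.0, -0.0035]
```

Request:
{"op": "carry_out", "data": {"increments": [[[0.003, 0.0, 0.04, 0, 0, -0.003], [0.004, 0.0, 0.075, 0, 0, -0.003], [0.004, 0.0, 0.093, 0, 0, -0.003], [0.004, 0.0, 0.093, 0, 0, -0.003], [0.004, 0.0, 0.093, 0, 0, -0.003]]]}}

```text
clock: 3.87
eef_pos: [569.4, -222.3, 121.9]
tcp_rot: [3.14, -0.0, 1.096]
contact_force: [-0.7, 0.4, 0.3]
opening: 1.0
```

Request:
{"op": "carry_out", "data": {"increments": [[[0, 0, 0, 0, 0, 0], [0, 0, 0, 0, 0, 0], [0, 0, 0, 0, 0, 0], [0, 0, 0, 0, 0, 0], [0, 0, 0, 0, 0, 0]]], "hand": 1, "squeeze": 90}}

```text
clock: 4.28
eef_pos: [568.9, -221.8, 120.7]
tcp_rot: [3.141, -0.0, 1.097]
contact_force: [2.7, -0.9, 0.8]
opening: 0.296
```

Request:
{"op": "carry_out", "data": {"increments": [[[0, 0, 0, 0, 0, 0], [0, 0, 0, 0, 0, 0], [0, 0, 0, 0, 0, 0], [0, 0, 0, 0, 0, 0], [0, 0, 0, 0, 0, 0]]]}}

```text
clock: 4.7
eef_pos: [569.3, -221.9, 120.9]
tcp_rot: [3.141, -0.0, 1.097]
contact_force: [-0.1, 0.4, 5.1]
opening: 0.283
```

```bash
python3 mv.py 569.2 -222.5 200 62.8; python3 -c "
from h import *
grab('wrist','wrist2')"
```

```text
t 4.7 pos [ 569.3 -221.9  120.9] rpy [ 1.7994e+02 -1.0000e-02  6.2830e+01] F [-0.1  0.4  5.1] open 0.28295557588103054
[-0.0014, 0.0007, -0.1977, 0.001, -0.0002, 0.0005]
```

View pics/wrist2.png

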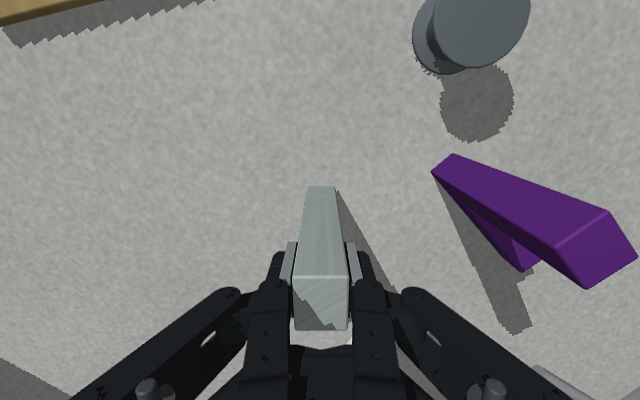

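Request:
{"op": "carry_out", "data": {"increments": [[[0, 0, -0.03, 0, 0, 0], [0, 0, -0.08, 0, 0, 0], [0, 0, -0.14, 0, 0, 0], [0, 0, -0.17, 0, 0, 0], [0, 0, -0.17, 0, 0, 0]]]}}

```text
clock: 5.17
eef_pos: [570.1, -222.4, 191.4]
tcp_rot: [3.137, -0.0, 1.096]
contact_force: [1.2, 0.4, -2.5]
opening: 0.282
```

```bash
python3 mv.py 537 110 190 74
```

```text
t 5.1667 pos [ 570.1 -222.4  191.4] rpy [ 1.7975e+02 -2.0000e-02  6.2820e+01] F [ 1.2  0.4 -2.5] open 0.2824217337313523
[0.7014, -0.4531, 0.0018, 0.0041, 0.0, -0.1863]
```

Request:
{"op": "carry_out", "data": {"increments": [[[0.04, -0.025, 0.0, 0, 0, -0.02], [0.1, -0.065, 0.0, 0, 0, -0.04], [0.16, -0.104, 0.0, 0, 0, -0.06], [0.22, -0.142, 0.0, 0, 0, -0.08], [0.28, -0.181, 0.0, 0, 0, -0.1]]]}}

```text
clock: 5.58
eef_pos: [554.3, -87.9, 187.1]
tcp_rot: [-3.14, 0.0, 1.202]
contact_force: [0.2, 1.5, -2.5]
opening: 0.277
```

```bash
python3 mv.py 537 110 190 74
```

```text
t 5.5833 pos [554.3 -87.9 187.1] rpy [-1.7989e+02  2.0000e-02  6.8860e+01] F [ 0.2  1.5 -2.5] open 0.27727527519347456
[0.4458, -0.2188, -0.007, -0.0019, 0.0003, -0.0857]
```

Request:
{"op": "carry_out", "data": {"increments": [[[0.09, -0.044, -0.003, 0, 0, -0.02], [0.18, -0.09, -0.005, 0, 0, -0.04], [0.27, -0.133, -0.007, 0, 0, -0.06], [0.35, -0.172, -0.007, 0, 0, -0.085], [0.4, -0.197, -0.007, 0, 0, -0.085]]]}}

```text
clock: 6.0
eef_pos: [538.4, 91.6, 190.1]
tcp_rot: [-3.14, -0.0, 1.293]
contact_force: [-0.2, 0.3, -2.9]
opening: 0.283
```

Request:
{"op": "carry_out", "data": {"increments": [[[0.03, -0.015, 0, 0, 0, 0], [0.045, -0.022, 0, 0, 0, 0], [0.045, -0.022, 0, 0, 0, 0], [0.045, -0.022, 0, 0, 0, 0]]]}}

```text
clock: 6.33
eef_pos: [536.1, 107.6, 190.8]
tcp_rot: [-3.141, 0.001, 1.29]
contact_force: [0.9, -0.4, -2.5]
opening: 0.278
```

```bash
python3 - <<'E'
from fit import *
for c in ('wrist','top','side'):
    f=grab(c,c+'3'); W=pts(f); print(c)
    for z0,z1 in((15,24),(104,116)):
        P=inreg(W,(535,113),190,z0,z1)
        if z0>100: P=P[P[:,1]>152]
        if len(P)>5: print(z0,len(P),rect(P),np.median(P,0).round(1))
    for n in ('square_heel','corner','post_top','plate'):
        print(n,[(np.round(d['point'],1).tolist(),round(d['confidence'],2)) for d in nets.tip_of(n,c)])
E
python3 mv.py 539 126 190 74
```

```text
wrist
15 16704 (array([537.4, 117.2]), array([248.3, 175.2]), 73.8) [541.9 129.   21.1]
104 1030 (array([551.7, 167.4]), array([12.6, 39.8]), 73.9) [551.8 167.6 109.5]
square_heel [([542.0, 120.7, 68.6], 0.78)]
corner [([552.5, 174.6, 17.2], 0.58)]
post_top [([549.6, 160.7, 105.2], 0.62)]
plate [([536.1, 113.6, 14.1], 0.87)]
top
15 765 (array([529.5,  94.9]), array([219.1, 174.8]), 75.4) [502.5  90.7  19.2]
square_heel [([539.7, 121.4, 68.9], 0.69), ([681.6, -233.5, -1.2], 0.68)]
corner [([558.3, 176.8, 19.3], 0.65)]
post_top []
plate [([533.3, 114.9, 8.7], 0.68)]
side
15 1859 (array([528.2, 123.8]), array([218.3, 159.1]), 71.1) [516.3 109.9  18.2]
104 43 (array([548.5, 166.7]), array([12.7, 42.7]), 76.8) [544.7 168.2 106.6]
square_heel [([677.9, -236.9, 2.7], 0.95), ([540.2, 120.6, 70.7], 0.55)]
corner [([557.1, 183.7, 20.8], 0.96)]
post_top [([536.6, 119.7, 70.0], 0.66), ([548.0, 160.0, 104.7], 0.51), ([520.8, 63.1, 67.7], 0.27)]
plate []
t 7.0833 pos [536.3 108.4 191.2] rpy [180.    -0.    73.93] F [-0.7  0.1 -3.3] open 0.27945230650691383
[0.0442, -0.0058, 0.0031, 0.0, -0.0, -0.0011]
```

View pics/wrist3.png

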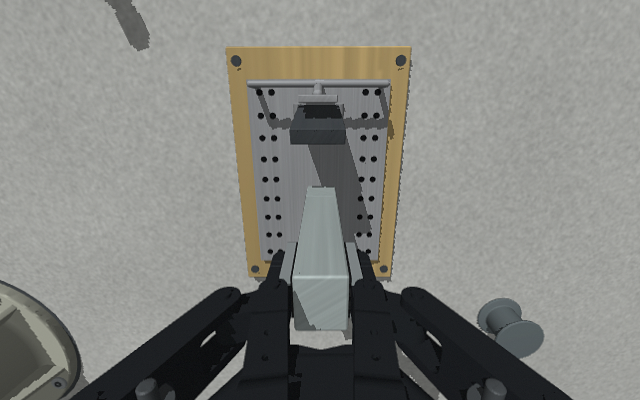

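View pics/side3.png

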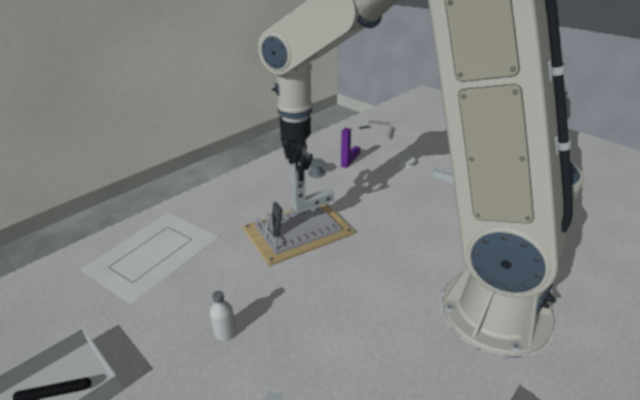

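Request:
{"op": "carry_out", "data": {"increments": [[[0.025, -0.002, 0.02, 0, 0, 0], [0.05, -0.004, 0.05, 0, 0, 0], [0.05, -0.004, 0.08, 0, 0, 0], [0.05, -0.004, 0.105, 0, 0, 0], [0.05, -0.004, 0.105, 0, 0, 0]]]}}

```text
clock: 7.5
eef_pos: [538.4, 127.9, 146.1]
tcp_rot: [-3.137, 0.003, 1.291]
contact_force: [-1.2, -0.7, -4.0]
opening: 0.284
```

Request:
{"op": "carry_out", "data": {"increments": [[[0, 0, 0.005, 0, 0, 0], [0, 0, 0.01, 0, 0, 0], [0, 0, 0.013, 0, 0, 0], [0, 0, 0.013, 0, 0, 0], [0, 0, 0.013, 0, 0, 0]]]}}

```text
clock: 7.92
eef_pos: [540.5, 127.9, 144.3]
tcp_rot: [3.141, -0.0, 1.29]
contact_force: [0.3, 0.0, -2.9]
opening: 0.283
```

```bash
python3 mv.py 539 126 141 73.9; python3 -c "
from h import *
grab('side','side4')
print(sense()['contact_force'],sense()['wrist_torque'])"
```

```text
t 7.9167 pos [540.5 127.9 144.3] rpy [ 1.7997e+02 -1.0000e-02  7.3920e+01] F [ 0.3  0.  -2.9] open 0.2832614732630704
[-0.0056, -0.0024, 0.0083, 0.0005, -0.0002, 0.0003]
[ 0.593768    0.68695616 -2.67009925] [ 0.09061862 -0.03492779  0.0240015 ]
```

Still above the deck. Lowering in small steps until contact.

Request:
{"op": "carry_out", "data": {"increments": [[[0, 0, 0.004, 0, 0, 0], [0, 0, 0.007, 0, 0, 0], [0, 0, 0.007, 0, 0, 0], [0, 0, 0.007, 0, 0, 0]]]}}

```text
clock: 8.3
eef_pos: [540.3, 128.0, 141.2]
tcp_rot: [-3.141, 0.0, 1.29]
contact_force: [-0.0, 0.6, -2.9]
opening: 0.282
```

Request:
{"op": "carry_out", "data": {"increments": [[[0, 0, 0.002, 0, 0, 0], [0, 0, 0.004, 0, 0, 0], [0, 0, 0.004, 0, 0, 0], [0, 0, 0.004, 0, 0, 0]]]}}

```text
clock: 8.63
eef_pos: [540.7, 128.1, 140.9]
tcp_rot: [3.141, -0.0, 1.29]
contact_force: [-3.2, -0.2, 10.3]
opening: 0.285
```

Request:
{"op": "carry_out", "data": {"increments": [[[0.01, 0, 0, 0, 0, 0], [0.02, 0, 0, 0, 0, 0], [0.03, 0, 0, 0, 0, 0], [0.04, 0, 0, 0, 0, 0], [0.04, 0, 0, 0, 0, 0]]]}}

```text
clock: 9.05
eef_pos: [545.2, 143.0, 140.9]
tcp_rot: [3.141, 0.001, 1.291]
contact_force: [-3.5, -5.6, 11.4]
opening: 0.286
```

```bash
python3 mv.py 539 126 141 73.9; python3 - <<'E'
from h import *
f=grab('wrist','wrist5')
f=grab('side','side5')
cv2.imwrite('pics/side5z.png',cv2.resize(f['img'][160:280,220:380,::-1],None,fx=4.5,fy=4.5,interpolation=cv2.INTER_CUBIC))
E
```

```text
t 9.05 pos [545.2 143.  140.9] rpy [1.7994e+02 6.0000e-02 7.3980e+01] F [-3.5 -5.6 11.4] open 0.28596746931453426
[-0.0452, -0.0031, -0.0002, 0.001, 0.001, 0.0013]
```

View pics/side5z.png

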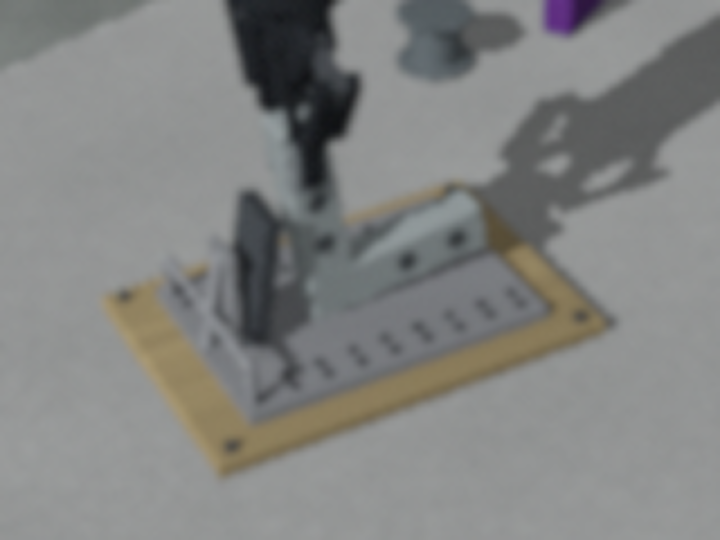

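View pics/wrist5.png

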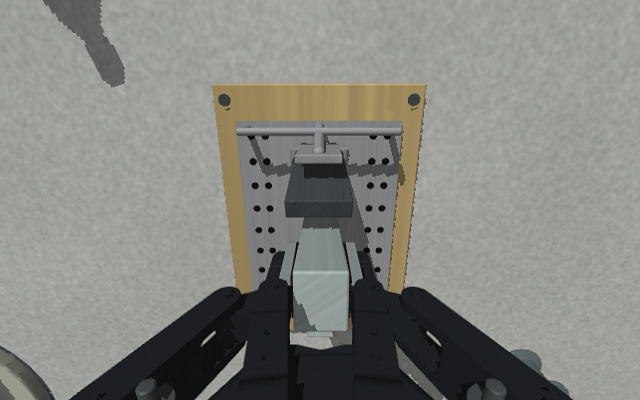

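```bash
cat > tilt.py <<'E'
import sys
from fit import *
a=np.radians(73.9); ux=np.array([np.cos(a),np.sin(a)]); uy=np.array([-ux[1],ux[0]])
C=np.array([535.8,114.])
s=sense(); tcp=s['eef_pos']
print('t',s['clock'],'tcp',tcp.round(1),'along',((tcp[:2]-C)@ux).round(1),((tcp[:2]-C)@uy).round(1),'F',np.round(s['contact_force'],1),'Falong',round(float(s['contact_force'][:2]@ux),1),'rpy',np.round(np.degrees(s['tcp_rot']),2),'open',s['opening'])
for c in sys.argv[2:]:
    f=grab(c,c+sys.argv[1]); W=pts(f).reshape(-1,3); W=W[~np.isnan(W[:,0])]
    q=np.c_[(W[:,:2]-C)@ux,(W[:,:2]-C)@uy,W[:,2]]
    l0=(tcp[:2]-C)@ux
    m=(abs(q[:,1]-1)<14)&(q[:,0]>l0-110)&(q[:,0]<l0-20)&(q[:,2]>36)&(q[:,2]<90)
    print(c,'foot pts',m.sum())
    for b in range(-110,-15,15):
        k=m&(q[:,0]>l0+b)&(q[:,0]<l0+b+15)
        if k.sum()>2: print('  ',b,k.sum(),'ztop',np.percentile(q[k,2],[50,80,95]).round(1))
    m=(abs(q[:,1])<25)&(q[:,0]>l0+5)&(q[:,0]<90)&(q[:,2]>28)
    for z in range(30,170,10):
        k=m&(abs(q[:,2]-z)<5)
        if k.sum()>2: print('  z',z,k.sum(),'along',np.percentile(q[k,0],[0,10,50,90,100]).round(1))
    cv2.imwrite(f'pics/{c}{sys.argv[1]}z.png',cv2.resize(f['img'][160:280,220:380,::-1],None,fx=4.5,fy=4.5,interpolation=cv2.INTER_CUBIC))
E
python3 tilt.py 6 side top wrist
```

```text
t 9.15 tcp [545.2 142.9 140.9] along 30.4 -1.0 F [-2.3 -4.9 11.2] Falong -5.4 rpy [1.7993e+02 4.0000e-02 7.3970e+01] open 0.28335851170430915
side foot pts 281
   -110 46 ztop [57.9 60.9 61.8]
   -95 49 ztop [56.3 59.5 60.9]
   -80 52 ztop [54.7 57.2 58.6]
   -65 45 ztop [53.9 55.2 56.6]
   -50 44 ztop [51.7 53.4 54.9]
   -35 45 ztop [57.2 74.5 85.9]
  z 30 24 along [61.5 64.2 72.8 81.8 82.7]
  z 40 38 along [59.3 62.3 71.5 82.  86.9]
  z 50 42 along [59.8 63.4 69.5 86.6 89.9]
  z 60 47 along [55.8 61.8 67.7 86.7 89.8]
  z 70 59 along [54.  58.8 66.1 85.  88.4]
  z 80 55 along [50.3 57.2 64.3 84.  87. ]
  z 90 54 along [36.5 57.  62.3 80.2 82.2]
  z 100 48 along [35.4 36.7 58.  60.6 61.4]
  z 110 46 along [36.5 37.4 51.8 58.6 59.4]
  z 120 14 along [36.4 37.4 38.4 39.2 39.9]
  z 130 18 along [35.5 37.2 39.1 39.7 40.3]
  z 140 22 along [35.7 37.4 39.8 41.1 41.8]
  z 150 24 along [36.  37.1 40.4 42.7 43.4]
  z 160 28 along [35.8 37.3 39.4 42.6 44. ]
top foot pts 138
   -110 36 ztop [60.5 62.1 64.6]
   -95 36 ztop [59.3 61.7 63.6]
   -80 36 ztop [57.2 59.4 62.4]
   -65 29 ztop [56.2 58.2 60.2]
wrist foot pts 1
  z 30 30 along [73.8 74.9 83.9 84.  84. ]
  z 40 53 along [72.7 83.7 83.9 84.  84. ]
  z 50 70 along [70.4 71.3 83.8 84.  84.1]
  z 60 335 along [68.1 69.2 70.1 83.9 89. ]
  z 70 423 along [66.6 67.3 68.3 84.  90. ]
  z 80 587 along [35.4 36.  66.4 86.3 89.6]
  z 90 1152 along [35.7 37.  65.4 83.8 87.2]
  z 100 678 along [36.2 37.8 62.3 63.3 64.2]
  z 110 1682 along [37.8 39.5 55.5 61.1 62.3]
  z 120 275 along [38.9 39.8 40.4 40.9 41.4]
  z 130 669 along [35.6 36.5 40.9 42.  42.7]
  z 140 855 along [35.7 36.5 41.1 43.3 44. ]
  z 150 931 along [35.9 36.7 43.1 44.5 45.2]
  z 160 2016 along [35.4 36.6 41.3 44.8 46. ]
```

View pics/side4.png

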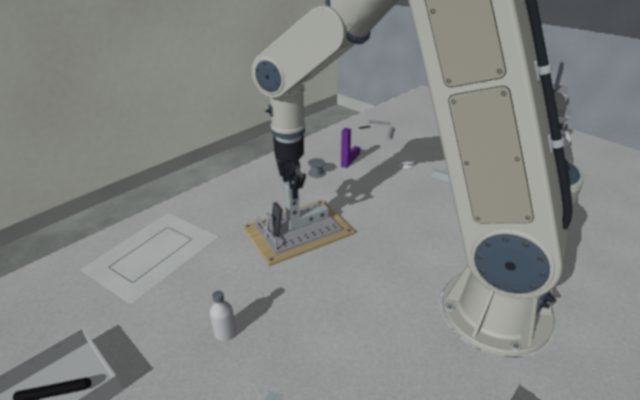

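Request:
{"op": "carry_out", "data": {"increments": [[[-0.01, 0, 0, 0, 0, 0], [-0.02, 0, 0, 0, 0, 0], [-0.03, 0, 0, 0, 0, 0], [-0.042, 0, 0, 0, 0, 0], [-0.042, 0, 0, 0, 0, 0]]]}}

```text
clock: 9.72
eef_pos: [541.7, 127.5, 141.0]
tcp_rot: [3.138, -0.003, 1.29]
contact_force: [1.6, 2.8, 6.4]
opening: 0.284
```

```bash
python3 tilt.py 7 side top | grep -v ' z '
```

```text
t 9.7167 tcp [541.7 127.5 141. ] along 14.6 -1.9 F [1.6 2.8 6.4] Falong 3.1 rpy [ 1.7981e+02 -1.5000e-01  7.3900e+01] open 0.2836460016476661
side foot pts 299
   -110 52 ztop [57.4 59.3 60.4]
   -95 55 ztop [55.3 57.9 59.2]
   -80 50 ztop [53.7 55.8 57.2]
   -65 48 ztop [52.6 54.6 55.7]
   -50 51 ztop [50.6 52.3 53.8]
   -35 43 ztop [52.6 70.8 82.4]
top foot pts 124
   -110 35 ztop [60.9 63.4 64.6]
   -95 35 ztop [58.2 60.  62.8]
   -80 36 ztop [57.  58.6 60.8]
   -65 14 ztop [55.8 59.  61.2]
   -35 4 ztop [72.  83.1 85.6]
```

```bash
python3 - <<'E'
from fit import *
a=np.radians(73.9); ux=np.array([np.cos(a),np.sin(a)]); uy=np.array([-ux[1],ux[0]]);C=np.array([535.8,114.])
for n,tcp,zb in(('side3',(536.2,108),70),('top3',(536.2,108),70),('side4',(540.5,127.9),23),('side6',(545.2,142.9),20),('side7',(541.7,127.5),20),('top7',(541.7,127.5),20)):
    W=pts(load(n)).reshape(-1,3); W=W[~np.isnan(W[:,0])]
    q=np.c_[(W[:,:2]-C)@ux,(W[:,:2]-C)@uy,W[:,2]]; l0=(np.array(tcp)-C)@ux
    m=(abs(q[:,1])<14)&(q[:,0]>l0-100)&(q[:,0]<l0-45)&(q[:,2]>zb+20)&(q[:,2]<zb+55); q=q[m]
    b=[]
    for x in range(-100,-45,8):
        k=(q[:,0]>l0+x)&(q[:,0]<l0+x+8)
        if k.sum()>3: b.append((x+4,np.percentile(q[k,2],80)))
    b=np.array(b); p=np.polyfit(b[:,0],b[:,1],1); print(n,np.degrees(np.arctan(p[0])).round(2),p[1].round(1))
E
```

```text
side3 0.04 99.1
top3 0.15 102.1
side4 0.41 52.9
side6 -7.09 48.3
side7 -6.24 48.2
top7 -5.45 51.8
```

Request:
{"op": "carry_out", "data": {"increments": [[[0, 0, -0.01, 0, 0, 0], [0, 0, -0.025, 0, 0.05, 0], [0, 0, -0.025, 0, 0.11, 0], [0, 0, -0.025, 0, 0.11, 0], [0, 0, -0.025, 0, 0.11, 0]]], "squeeze": 120}}

```text
clock: 10.23
eef_pos: [539.3, 126.2, 149.3]
tcp_rot: [-3.14, -0.113, 1.289]
contact_force: [-0.1, 0.7, -3.4]
opening: 0.278
```

```bash
cat > slope.py <<'E'
import sys
from fit import *
a=np.radians(73.9); ux=np.array([np.cos(a),np.sin(a)]); uy=np.array([-ux[1],ux[0]]);C=np.array([535.8,114.])
def st(tag,cams=('side','top')):
    s=sense(); tcp=s['eef_pos']; l0=(tcp[:2]-C)@ux
    print('t',round(s['clock'],2),'tcp',tcp.round(1),'along',l0.round(1),((tcp[:2]-C)@uy).round(1),'F',np.round(s['contact_force'],1),'Fx',round(float(s['contact_force'][:2]@ux),1),'tau',np.round(s['wrist_torque'],2),'rpy',np.round(np.degrees(s['tcp_rot']),2))
    for c in cams:
        f=grab(c,c+tag); W=pts(f).reshape(-1,3); W=W[~np.isnan(W[:,0])]
        q=np.c_[(W[:,:2]-C)@ux,(W[:,:2]-C)@uy,W[:,2]]
        zb=tcp[2]-121
        k=(abs(q[:,1])<14)&(q[:,0]>l0-100)&(q[:,0]<l0-45)&(q[:,2]>zb+20)&(q[:,2]<zb+55); p=q[k]; b=[]
        for x in range(-100,-45,8):
            k=(p[:,0]>l0+x)&(p[:,0]<l0+x+8)
            if k.sum()>3: b.append((x+4,np.percentile(p[k,2],80)))
        b=np.array(b)
        if len(b)>3: pf=np.polyfit(b[:,0],b[:,1],1); print(c,'pitch',np.degrees(np.arctan(pf[0])).round(2),'ztop@-75',np.polyval(pf,-75).round(1))
        # post top
        k=(abs(q[:,1])<22)&(q[:,2]>103)&(q[:,2]<116)&(q[:,0]>l0+17)&(q[:,0]<95); 
        if k.sum()>5: print(c,'post top along',np.percentile(q[k,0],[5,50,95]).round(1),k.sum())
        cv2.imwrite(f'pics/{c}{tag}z.png',cv2.resize(f['img'][160:280,220:380,::-1],None,fx=4.5,fy=4.5,interpolation=cv2.INTER_CUBIC))
st(sys.argv[1],sys.argv[2:] or ('side','top'))
E
python3 slope.py 8
```

```text
t 10.23 tcp [539.3 126.2 149.3] along 12.7 -0.0 F [-0.1  0.7 -3.4] Fx 0.7 tau [-0.03  0.03  0.05] rpy [-179.92   -6.46   73.83]
side pitch 0.56 ztop@-75 57.8
side post top along [48.3 54.5 60.1] 48
```

Request:
{"op": "carry_out", "data": {"increments": [[[0.01, 0, 0.005, 0, 0, 0], [0.022, 0, 0.01, 0, 0, 0], [0.034, 0, 0.015, 0, 0, 0], [0.043, 0, 0.019, 0, 0, 0], [0.043, 0, 0.019, 0, 0, 0]]]}}

```text
clock: 10.75
eef_pos: [545.2, 145.5, 143.7]
tcp_rot: [-3.141, -0.115, 1.291]
contact_force: [0.6, 0.5, -3.3]
opening: 0.28
```

Request:
{"op": "carry_out", "data": {"increments": [[[0, 0, 0, 0, 0, 0]]]}}

```text
clock: 10.83
eef_pos: [545.0, 144.9, 143.8]
tcp_rot: [-3.141, -0.115, 1.291]
contact_force: [-0.5, 0.9, -3.3]
opening: 0.277
```

```bash
python3 slope.py 9 side wrist
```

```text
t 10.83 tcp [545.  144.9 143.8] along 32.3 -0.2 F [-0.5  0.9 -3.3] Fx 0.7 tau [-0.06  0.03 -0.01] rpy [-179.98   -6.58   73.98]
side pitch 0.63 ztop@-75 51.9
side post top along [50.  55.1 59.5] 40
wrist post top along [50.1 56.8 61.8] 1405
```

View pics/side9z.png

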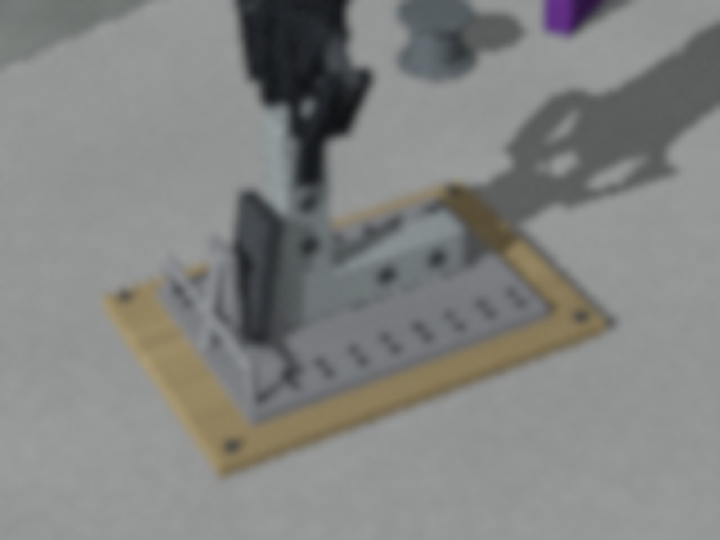

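Request:
{"op": "carry_out", "data": {"increments": [[[0.007, 0, 0.001, 0, 0, 0], [0.014, 0, 0.002, 0, 0, 0], [0.022, 0, 0.003, 0, 0, 0], [0.03, 0, 0.0035, 0, 0, 0], [0.03, 0, 0.0035, 0, 0, 0]]]}}

```text
clock: 11.35
eef_pos: [548.6, 156.5, 144.1]
tcp_rot: [3.142, -0.115, 1.29]
contact_force: [-0.2, -0.8, -3.7]
opening: 0.281
```

```bash
python3 slope.py 10 side wrist
```

```text
t 11.35 tcp [548.6 156.5 144.1] along 44.4 -0.5 F [-0.2 -0.8 -3.7] Fx -0.8 tau [-0.1   0.01 -0.03] rpy [180.    -6.61  73.94]
side pitch 1.15 ztop@-75 52.0
side post top along [62.8 66.6 68.4] 33
wrist post top along [61.9 66.8 69.9] 1061
```

Request:
{"op": "carry_out", "data": {"increments": [[[0.005, 0, 0.001, 0, 0, 0], [0.01, 0, 0.001, 0, 0, 0], [0.014, 0, 0.0015, 0, 0, 0], [0.014, 0, 0.0015, 0, 0, 0], [0.014, 0, 0.0015, 0, 0, 0]]]}}

```text
clock: 11.87
eef_pos: [550.0, 161.7, 144.1]
tcp_rot: [3.142, -0.115, 1.29]
contact_force: [-0.2, 0.5, -3.0]
opening: 0.274
```

```bash
python3 slope.py 11 side wrist
```

```text
t 11.87 tcp [550.  161.7 144.1] along 49.8 -0.4 F [-0.2  0.5 -3. ] Fx 0.4 tau [-0.09  0.04  0.05] rpy [180.    -6.62  73.93]
side pitch -0.57 ztop@-75 52.2
side post top along [67.1 71.  73.3] 30
wrist post top along [67.3 71.9 74.9] 1027
```

Request:
{"op": "carry_out", "data": {"increments": [[[-0.0003, 0, 0.003, 0, 0, 0], [-0.0006, 0, 0.006, 0, 0, 0], [-0.0009, 0, 0.0085, 0, 0, 0], [-0.0009, 0, 0.0085, 0, 0, 0], [-0.0009, 0, 0.0085, 0, 0, 0]]]}}

```text
clock: 12.38
eef_pos: [550.2, 161.7, 140.9]
tcp_rot: [3.141, -0.116, 1.29]
contact_force: [-0.1, 1.1, 0.9]
opening: 0.276
```

```bash
python3 slope.py 12 side wrist
```

```text
t 12.38 tcp [550.2 161.7 140.9] along 49.8 -0.6 F [-0.1  1.1  0.9] Fx 1.0 tau [ 0.02  0.19 -0.01] rpy [179.98  -6.62  73.93]
side pitch -0.21 ztop@-75 49.5
side post top along [68.  71.6 73.5] 28
wrist post top along [67.4 72.  75. ] 1075
```

Request:
{"op": "carry_out", "data": {"increments": [[[-0.0002, 0, 0.0015, 0, 0, 0], [-0.0004, 0, 0.003, 0, 0, 0], [-0.0004, 0, 0.003, 0, 0, 0], [-0.0004, 0, 0.003, 0, 0, 0]]]}}

```text
clock: 12.82
eef_pos: [550.5, 162.0, 140.6]
tcp_rot: [3.141, -0.116, 1.29]
contact_force: [-2.3, 2.5, 11.3]
opening: 0.276
```

Request:
{"op": "carry_out", "data": {"increments": [[[0.002, 0, 0, 0, 0, 0], [0.004, 0, 0.0005, 0, 0, 0], [0.004, 0, 0.0005, 0, 0, 0], [0.004, 0, 0.0005, 0, 0, 0]]]}}

```text
clock: 13.15
eef_pos: [550.5, 162.3, 140.5]
tcp_rot: [3.141, -0.114, 1.291]
contact_force: [-4.3, -4.4, 13.1]
opening: 0.278
```

```bash
python3 slope.py 13 side wrist
```

```text
t 13.15 tcp [550.5 162.3 140.5] along 50.5 -0.7 F [-4.3 -4.4 13.1] Fx -5.5 tau [-1.1   0.99 -0.05] rpy [179.96  -6.55  73.96]
side pitch 0.4 ztop@-75 49.0
side post top along [68.4 72.  73.9] 29
wrist post top along [67.9 72.5 75.4] 1040
```

Request:
{"op": "carry_out", "data": {"increments": [[[0.002, 0, 0.001, 0, 0, 0], [0.004, 0, 0.0015, 0, 0, 0], [0.004, 0, 0.0015, 0, 0, 0], [0.004, 0, 0.0015, 0, 0, 0]]]}}

```text
clock: 13.58
eef_pos: [550.8, 163.1, 140.5]
tcp_rot: [3.141, -0.113, 1.292]
contact_force: [-7.3, -10.5, 21.3]
opening: 0.275
```

```bash
python3 slope.py 14 side wrist top
```

```text
t 13.58 tcp [550.8 163.1 140.5] along 51.3 -0.8 F [ -7.3 -10.5  21.3] Fx -12.1 tau [-2.37  1.49  0.03] rpy [179.97  -6.47  74.  ]
side pitch -0.5 ztop@-75 49.6
side post top along [68.6 72.3 74.2] 28
wrist post top along [68.8 73.2 75.9] 1025
```

View pics/side14z.png

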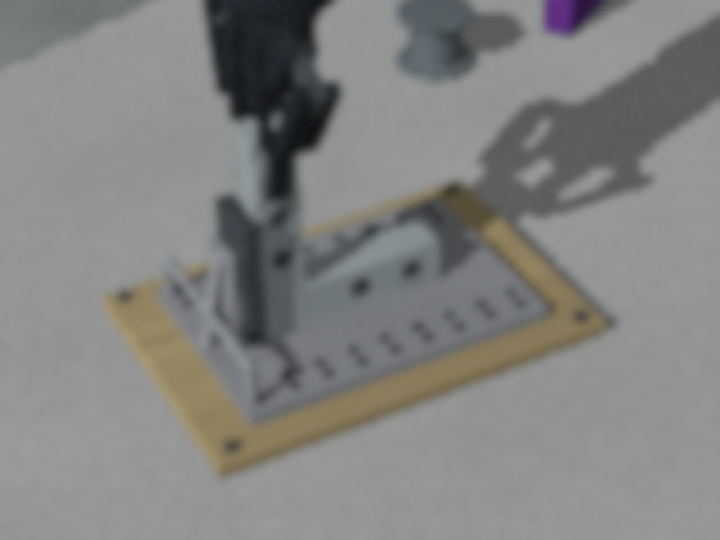

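View pics/wrist14.png

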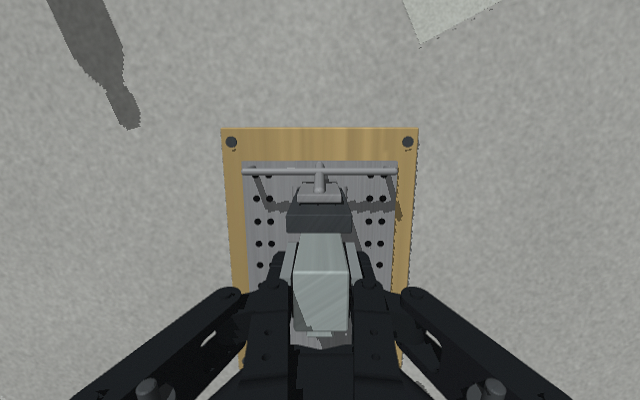

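Request:
{"op": "carry_out", "data": {"increments": [[[0.0, 0, 0, 0, 0.008, 0], [0.0, 0, 0, 0, 0.016, 0], [0.0, 0, 0, 0, 0.025, 0], [0.0, 0, 0, 0, 0.025, 0]]]}}

```text
clock: 14.07
eef_pos: [550.9, 163.3, 140.5]
tcp_rot: [3.141, -0.14, 1.291]
contact_force: [-5.6, -8.1, 19.3]
opening: 0.28
```

```bash
cat > avg.py <<'E'
import sys
from fit import *
a=np.radians(73.9); ux=np.array([np.cos(a),np.sin(a)]); uy=np.array([-ux[1],ux[0]]);C=np.array([535.8,114.])
s=sense(); tcp=s['eef_pos']; l0=(tcp[:2]-C)@ux
print('t',round(s['clock'],2),'along',l0.round(1),'z',tcp[2].round(1),'F',np.round(s['contact_force'],1),'Fx',round(float(s['contact_force'][:2]@ux),1),'rpy',np.round(np.degrees(s['tcp_rot']),2))
def fitp(q,lo,hi,ref=0):
    b=[]
    for x in range(lo,hi,6):
        k=(q[:,0]>x)&(q[:,0]<=x+6)
        if k.sum()>5: b.append((x+3,np.percentile(q[k,2],75)))
    b=np.array(b); return np.degrees(np.arctan(np.polyfit(b[:,0],b[:,1],1)[0])).round(2) if len(b)>3 else None
Q=[];Z=[]
for i in range(4):
    f=grab('side','av'); Z.append(f['range_z'])
f['range_z']=np.median(Z,0).astype(np.float32)
W=pts(f).reshape(-1,3); W=W[~np.isnan(W[:,0])]
q=np.c_[(W[:,:2]-C)@ux,(W[:,:2]-C)@uy,W[:,2]]
k=(abs(q[:,1])<14)&(q[:,0]>l0-100)&(q[:,0]<l0-40)&(q[:,2]>40)&(q[:,2]<75); p=q[k].copy();p[:,0]-=l0
print('foot pitch',fitp(p,-100,-40))
# control: deck plane pitch
k=(abs(q[:,1]-42)<18)&(q[:,0]>-90)&(q[:,0]<40)&(abs(q[:,2]-20)<6); p=q[k]; print('deck pitch +y',np.degrees(np.arctan(np.polyfit(p[:,0],p[:,2],1)[0])).round(2),k.sum(), p[:,2].mean().round(1))
# +y side faces (facing side camera): leg and post, edges vs height in +x
for nm,lo,hi,y0 in (('leg/post face',l0-40,95,0),):
    for z in range(30,112,8):
        k=(q[:,0]>lo)&(q[:,0]<hi)&(abs(q[:,1])<26)&(abs(q[:,2]-z)<4)
        pp=q[k]; leg=pp[(pp[:,1]<17)&(pp[:,0]<l0+20)]; post=pp[(pp[:,1]>17.5)&(pp[:,1]<24)]
        print(z,'leg',len(leg),np.percentile(leg[:,0],[2,50,98]).round(1) if len(leg) else '','post',len(post),np.percentile(post[:,0],[2,50,98]).round(1) if len(post)>2 else '')
E
python3 avg.py
```

```text
t 14.07 along 51.5 z 140.5 F [-5.6 -8.1 19.3] Fx -9.3 rpy [179.95  -8.04  73.99]
foot pitch -0.26
deck pitch +y 0.0 393 18.2
30 leg 39 [12.6 35.6 57.4] post 13 [64.8 73.2 81.5]
38 leg 37 [13.4 35.6 57.6] post 12 [62.9 67.6 74.7]
46 leg 66 [12.2 24.1 58.5] post 14 [63.6 73.2 94.4]
54 leg 23 [32.5 44.9 59.3] post 11 [65.3 70.9 78.1]
62 leg 23 [34.6 48.9 58. ] post 16 [64.6 71.9 80.1]
70 leg 21 [33.9 43.6 57.7] post 15 [63.7 72.4 82.3]
78 leg 25 [33.2 44.6 57.4] post 13 [63.7 69.7 81.2]
86 leg 23 [33.1 45.  56.4] post 12 [63.  69.5 79.5]
94 leg 22 [32.6 45.8 57.7] post 12 [62.1 68.3 74.1]
102 leg 26 [32.2 43.9 58.4] post 12 [62.8 69.6 74.1]
110 leg 59 [34.8 62.1 70.9] post 9 [64.  70.1 73.7]
```

Request:
{"op": "carry_out", "data": {"increments": [[[0.003, 0, 0.0005, 0, 0, 0], [0.006, 0, 0.001, 0, 0, 0], [0.006, 0, 0.001, 0, 0, 0], [0.006, 0, 0.001, 0, 0, 0]]]}}

```text
clock: 14.6
eef_pos: [551.4, 165.1, 140.5]
tcp_rot: [3.141, -0.139, 1.292]
contact_force: [-7.8, -13.3, 22.3]
opening: 0.277
```

```bash
python3 avg.py
```

```text
t 14.6 along 53.5 z 140.5 F [ -7.8 -13.3  22.3] Fx -15.0 rpy [179.95  -7.96  74.  ]
foot pitch -2.05
deck pitch +y 0.02 388 18.2
30 leg 37 [14.8 35.9 57.6] post 12 [63.6 70.2 78.7]
38 leg 36 [14.6 39.  59.9] post 13 [63.2 71.8 78. ]
46 leg 66 [14.3 26.  58. ] post 14 [66.  71.6 94.4]
54 leg 21 [34.9 46.4 58.8] post 16 [65.2 72.6 78.3]
62 leg 22 [34.6 46.6 57.8] post 13 [64.6 73.1 80.5]
70 leg 22 [33.8 46.3 57.8] post 17 [64.4 73.2 81.4]
78 leg 24 [33.2 45.5 58.6] post 12 [64.2 70.7 81.2]
86 leg 27 [33.3 47.6 59.5] post 15 [64.4 72.3 80.7]
94 leg 23 [36.8 47.6 58.4] post 11 [65.5 71.  74.9]
102 leg 22 [35.4 46.8 62.4] post 11 [65.4 70.4 75.1]
110 leg 59 [34.9 63.4 72.8] post 10 [63.9 69.2 74.5]
```

Request:
{"op": "carry_out", "data": {"increments": [[[-0.006, 0, -0.0134, 0, 0, 0], [-0.006, 0, -0.0134, 0, 0.02, 0], [-0.006, 0, -0.0134, 0, 0.04, 0], [-0.006, 0, -0.0134, 0, 0.04, 0], [-0.006, 0, -0.0134, 0, 0.04, 0]]]}}

```text
clock: 15.22
eef_pos: [550.3, 162.5, 143.6]
tcp_rot: [-3.142, -0.181, 1.291]
contact_force: [-1.3, -6.2, 1.6]
opening: 0.276
```

```bash
python3 avg.py
```

```text
t 15.22 along 50.6 z 143.6 F [-1.3 -6.2  1.6] Fx -6.3 rpy [-180.    -10.38   73.95]
foot pitch 1.4
deck pitch +y 0.02 392 18.2
30 leg 39 [11.9 34.1 57.2] post 15 [63.7 72.7 79.5]
38 leg 41 [11.6 35.6 59.5] post 15 [63.6 72.  81.7]
46 leg 46 [11.2 32.5 59.7] post 20 [65.9 74.4 94. ]
54 leg 52 [11.3 26.5 58.7] post 9 [65.3 70.5 75. ]
62 leg 24 [35.1 46.2 58.5] post 16 [64.7 72.1 80.4]
70 leg 23 [33.7 45.5 57.7] post 16 [64.3 72.5 81.5]
78 leg 20 [33.4 47.  59.4] post 14 [64.1 70.7 78.7]
86 leg 26 [33.1 46.9 59.3] post 12 [63.6 73.1 80.9]
94 leg 24 [32.9 45.7 58.6] post 12 [64.9 71.3 74.8]
102 leg 29 [31.7 47.2 61.1] post 11 [64.6 71.1 75.2]
110 leg 59 [34.9 61.  69.9] post 8 [64.1 68.2 73.8]
```

Request:
{"op": "carry_out", "data": {"increments": [[[0.0005, 0, 0.004, 0, 0, 0], [0.001, 0, 0.007, 0, 0, 0], [0.0015, 0, 0.01, 0, 0, 0], [0.002, 0, 0.012, 0, 0, 0], [0.002, 0, 0.012, 0, 0, 0]]]}}

```text
clock: 15.83
eef_pos: [550.9, 164.5, 140.3]
tcp_rot: [3.142, -0.182, 1.291]
contact_force: [-7.2, -10.0, 16.1]
opening: 0.281
```

```bash
python3 avg.py
```

```text
t 15.83 along 52.7 z 140.3 F [ -7.2 -10.   16.1] Fx -11.6 rpy [180.   -10.41  73.99]
foot pitch 0.49
deck pitch +y -0.03 397 18.2
30 leg 35 [15.3 37.3 57.4] post 16 [63.2 73.8 81.4]
38 leg 39 [15.1 36.4 59.4] post 13 [63.1 71.8 81.2]
46 leg 64 [13.4 25.1 58.3] post 19 [65.7 75.3 93.9]
54 leg 20 [35.1 48.6 59.1] post 14 [48.2 72.7 80.8]
62 leg 24 [34.8 45.  58.5] post 12 [65.4 71.8 79.2]
70 leg 22 [34.5 47.6 57.9] post 16 [64.1 71.9 78.8]
78 leg 23 [33.5 45.4 58.9] post 14 [63.6 70.5 80.8]
86 leg 27 [34.4 47.  59.4] post 13 [64.3 72.3 80.5]
94 leg 23 [36.  46.8 59. ] post 13 [65.1 71.  75.2]
102 leg 21 [35.1 47.2 60. ] post 12 [45.1 70.5 75.3]
110 leg 58 [34.8 63.5 72.5] post 9 [63.9 69.1 74.5]
```

Request:
{"op": "carry_out", "data": {"increments": [[[0.002, 0, 0.0005, 0, 0, 0], [0.004, 0, 0.001, 0, 0, 0], [0.004, 0, 0.001, 0, 0, 0], [0.004, 0, 0.001, 0, 0, 0]]]}}

```text
clock: 16.37
eef_pos: [550.9, 164.7, 140.3]
tcp_rot: [3.141, -0.18, 1.292]
contact_force: [-8.7, -19.9, 22.6]
opening: 0.28
```

```bash
python3 avg.py; python3 slope.py 20 wrist
```

```text
t 16.37 along 52.9 z 140.3 F [ -8.7 -19.9  22.6] Fx -21.6 rpy [179.99 -10.3   74.02]
foot pitch -0.0
deck pitch +y -0.07 396 18.3
30 leg 34 [15.2 36.5 58.5] post 12 [63.8 69.6 78.8]
38 leg 40 [14.4 37.4 59.6] post 16 [63.5 72.2 81.1]
46 leg 62 [14.1 25.6 59. ] post 15 [65.7 74.1 92.9]
54 leg 24 [34.8 47.  58.8] post 15 [65.2 73.2 79.9]
62 leg 21 [34.7 46.6 57.9] post 16 [63.8 72.4 81.8]
70 leg 22 [33.9 47.5 57.6] post 14 [64.7 72.6 81. ]
78 leg 24 [34.  45.7 58.3] post 13 [63.8 69.1 79.9]
86 leg 23 [36.3 47.9 59.9] post 16 [63.5 71.7 80.3]
94 leg 22 [35.7 49.  59.4] post 12 [65.7 71.1 75.1]
102 leg 23 [35.  47.7 58.1] post 11 [64.1 70.9 75.3]
110 leg 59 [34.9 63.3 72.4] post 8 [63.8 69.4 73.2]
t 16.57 tcp [550.9 164.7 140.3] along 52.9 -0.5 F [ -8.5 -19.8  21.6] Fx -21.4 tau [-2.85  1.57  0.18] rpy [180.   -10.3   74.02]
wrist post top along [70.3 74.3 77.1] 931
```

View pics/wrist20.png

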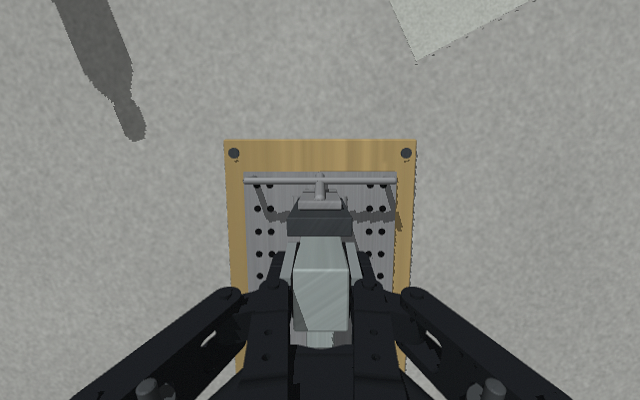

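```bash
python3 -c "
import cv2
f=cv2.imread('pics/av.png');cv2.imwrite('pics/av20z.png',cv2.resize(f[170:270,240:350],None,fx=6,fy=6,interpolation=cv2.INTER_CUBIC))"
```

```text
(no output)
```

View pics/av20z.png

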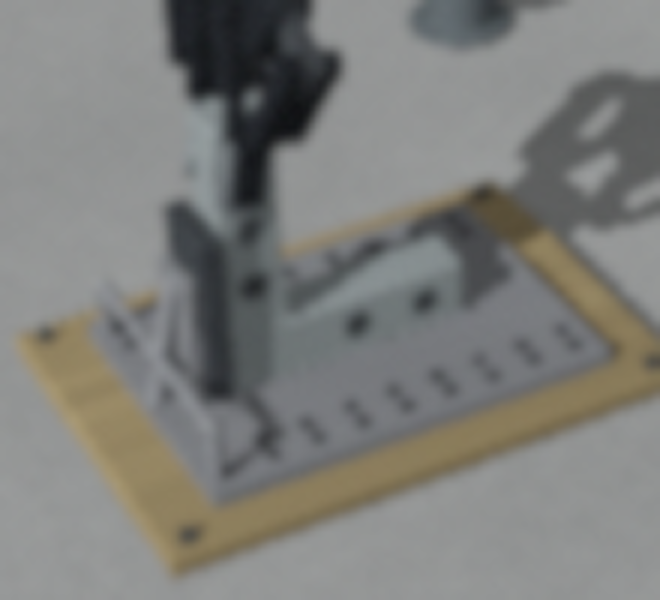

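```bash
python3 - <<'E'
from h import *
s=sense(); print(s['clock'],s['contact_force'],np.abs(s['qvel']).max())
r.sign_off()
E
```

```text
16.6167 [ -9.05251564 -18.39188809  21.77927498] 0.0012336948085993388
the job is handed in; nothing more can be done
```

I picked up the aluminium square, set it on the deck and pushed it into the corner at the post's foot. I handed the job in at 16.6 s, still gripping and pressing; no verdict was reported.

**What went wrong on the way:**
- The first slide, pressed against the deck, tipped the square about 6° in the fingers. I lifted it, tilted the tool to correct it, and carried it clear of the deck until it met the post and straightened it.
- Pressing down and pushing then tipped it about 2° again, because the heel stuck to the deck before the corner. I lifted it slightly, tipped the heel forward onto the post's foot, pressed it flat and pushed again.

**Last checks:**
- **Arm:** it was still, and the tool was left tilted about 10°.
- **Forces:** the wrist read about 22 N up from the deck (roughly 25 N on the deck with the square's weight) and about 21 N back along the push. I did not measure the share on the post by itself. The last 1.6 mm of commanded push moved the tool only 0.2 mm and added 10 N, so it was against the stop.
- **Square:** the foot read 0.0° pitch; depth readings scatter by about 0.5°. The tool was within about 0.2° of the plate's direction.
- **Post:** its inner edge looked upright within depth noise of 1–2 mm.
- **Heel:** I judged the gap to the corner from contact and noisy depth, not a precise measurement.
- **Bystanders:** nothing came near them, but I did not re-measure their positions at the end.

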